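Clear, load and pin a welding fixture

ROBOT

A 6-joint arm with a two-finger parallel gripper is mounted at the origin on the work surface. World frame = base frame: x ahead of the robot, y to its left, z up, the work surface at z = 0. Lengths are in m, angles in rad, forces in N, time in s.
With the tool pointing down it reaches from about 0.4 to 0.825 m from the base axis. Payload 7 kg.
Tool frame: the origin (TCP) lies on the centre line of the jaws, within the pads' length; the fingertips stand tip_reach ahead of it and the grasp point (between the pads) is the TCP (tip_reach is the distance from the TCP to the fingertips, in m); z points along the fingers, y is the line along which they close (so a half turn about z gives the same grasp; the last joint's range is limited). The gripper opens to 88 mm and grips with 3 to 60 N. Pads are 19 mm wide; open, the fingers measure 130 mm over their backs; the gripper's body (78 mm by 193 mm) begins 47 mm behind the grasp point.
Start: joints at [1.398, 0.359, 0.012, 0, -1.224, -0.288], TCP at [0.3, 0.605, 0.246] pointing down, gripper open.
Joint ranges: [-3.07, 3.07], [-1.43, 2.12], [-1.02, 1.25], [-3.03, 1.67], [-3.05, -0], [-3.03, 3.03]. Speed limits (rad/s): [2.39, 2.39, 3.01, 3.14, 3.14, 3.14].

INTERFACE

Orientations are given as [roll, pitch, yaw] about the fixed x, y, z axes, in that order (R = Rz(yaw) Ry(pitch) Rx(roll)).
In Python, from station import get_state, grab_frame, calibration, job_done, find_in, mark_of, tip_reach gives the robot as it stands.
- The arm moves only by the shell command python3 -m handwheel 'ROWS' [OPENING] [FORCE]. ROWS is JSON, a list of rows, each an object with "delta_pos": the shift along the world's x, y, z in units of 30 mm (1.0 is 30 mm), a list of three; "dr": the turn, a rotation vector about the world's x, y, z in degrees, a list of three. In form: [{"delta_pos": [tx, ty, tz], "dr": [rx, ry, rz]}, ...]. A call has 1 to 10 rows; each row shifts and turns the commanded pose from where the row before left it; what a row does not reach is not made up. A row lasts 1/10 s, in which the tool goes at most 50 mm and 8.59 degrees, less where a joint would pass 70% of its speed; a pose out of reach is approached as far as the arm can. A call is refused whole if a number of a shift passes 1 or a number of a turn 8.59, either way. A call with a gripper value outside its range is refused whole. OPENING is the closure, from -1 (fully open) to 1 (shut), set as the call begins (- or left out, the last holds). The fingers move at their own pace and stop on an object; FORCE is the grip in N (left out, the last holds). Time passes only in rows, so rows that do not move let the fingers close. It gives the time, the measured TCP pose, the force, the opening and the grip force at its end, in the units of the state.
- get_state(): the state, without advancing time (a new reading comes with each control period).
- grab_frame(name): name is "scene" or "top" or "wrist"; returns the picture (420x560x3 uint8, red, green, blue); there is no depth.
- calibration(name): a dict with "fx", "fy", "cx", "cy" (pixels), "extrinsics" (4x4, takes a point from world to camera coordinates). Camera axes: x right, y down, z forward; pixel columns grow to the right and rows downward; lengths in m; the calibration is good to about 2 mm. The wrist camera is an equidistant fisheye: a pixel r from the principal point sees the ray r / f radians off the axis. A picture is of the moment at which its call begins: read the wrist's pose just before it. calibration takes no time and is no camera call; for the wrist camera it gives the pose at the moment of the call.
- job_done(): hands the job in; it is judged then, once.
Trained networks look in the newest picture that a camera, given by its name, has taken for a name from the list of things; names that differ only in an ending like _2 or _b are one class to them, and where a whole thing is asked for, a point or a joint stands for the part that bears it (a point fixed in the world has none). Each returns a list of dicts, best first, with "conf" (0 to 1); they miss things now and then, are a little off and sometimes report something else, mostly with a low value. They report only what shows in the picture. A call takes as long as a camera call.
- find_in(camera, query): "location" ([column, row] in pixels, amid what is visible of it).
- mark_of(camera, query): "location" ([column, row] in pixels: a listed point, or the origin of a listed thing).
The state is a dict: "t": time; "q": joint angles; "qd": joint speeds; "joint_efforts": joint torques, N m; "eef_pos": TCP position; "ee_rot": TCP orientation; "force": force on the tool from outside, world axes, zero at the start; "moment": the same for the moment, N m; "width": finger opening in m; "gripper_force": force on a finger pad.
Only numpy, scipy, OpenCV 4.12 (cv2) and the standard library are available. Lean on these libraries where they do the work, as an engineer would, in place of code of your own. Each camera call takes 0.05 s, during which the arm holds its last target. There are 200 camera calls.

TASK

Pick up the scraper block and wipe all the loose steel chips off the fixture's bed onto the bench without touching them with the gripper, and put the scraper back upright in its tray. Only when the bed is clear, load each bracket that is there, tab at the back, flat and square in a pocket of its own over the pin, and lock it with a hairpin clip pushed from the front through the pin's cross hole until its bent leg snaps home round the shank. Any bracket and clip may go to either pocket; a spare clip stays unused and the other things on the bench are left alone.

Things in the scene. Friction and masses are not known exactly. Their poses are not given: they have to be found in the camera images.
- fixture: Fixed steel fixture. Origin: centre of its underside; z up, x to its back (away from the robot). Bed 170 (x) x 230 (y) mm, flat top 20 mm above the bench. Two pockets, at y = +62 and -62 mm, each with an upright cross-drilled pin of 30 mm diameter at x = 0, bevelled top 65 mm above the bench. The front of the bed (x = -85 to -15 mm) is bare and flat over its whole width; the chips lie there.
- pin1_hole (a point): Centre of the cross hole of the pin at fixture y = +62 mm, 39 mm above the bench. The hole runs along the fixture's x right through the pin, 12 mm wide (y), 10 mm high, mouths rounded. Axes as the fixture's. Its pocket: three rails 8 mm high; side rails x = -12 to 72 mm with inner faces 39.5 mm either side of the pin's axis, back rail's inner face at x = 71.5 mm; front open.
- pin2_hole (a point): The same for the pin and pocket at fixture y = -62 mm.
- tray: Fixed shallow green tray, the scraper's place, 110 (x) x 95 (y) x 16 mm high, walls 4 mm, inner floor 4 mm above the bench. Origin: centre of its underside.
- scraper_handle (a point): Scraper standing upright: aluminium block 62 (x) x 34 (y) x 28 mm high with a wooden handle on top, 40 (x) x 20 (y) mm, from 28 to 76 mm above the block's flat underside; about 0.22 kg. The point is the middle of the handle, 52 mm above the underside. Its long (wiping) faces look along +y and -y.
- bracket1_tab (a point): Bracket (one or two present), flat, tab up: aluminium plate 120 (x) x 76 (y) x 10 mm, about 0.26 kg, with a 36 mm square hole; upright tab 10 mm thick (x), 44 wide (y), 10 to 52 mm above the plate's underside. The point is the tab's middle, 32 mm above the underside. Hole's middle: 58 mm from it in the bracket's -x. The plate reaches from 108 mm in -x to 12 mm in +x of it.
- bracket2_tab (a point): The other bracket, the same. Seated, the pin stands up through the bracket's hole, the tab is at the back (bracket x along fixture x), and this point is 52 mm above the bench.
- clip1_grip (a point): Hairpin clip lying flat: black rubber grip over its loop end, 40 (x) x 24 (y) x 32 mm high, and two 6 mm wire legs out of its front along +x, undersides level with the grip's; 0.075 kg. Straight leg at y = 0, ending 115 mm from the grip's middle; bent, sprung leg on its +y side, with a hollow to cup the shank and a flared tip (y = 23 at 102 mm). The point is the grip's middle, 16 mm up.
- clip2_grip (a point): The other clip, the same. The straight leg (axis 3 mm above the underside, 13 mm below this point) goes through the hole from the front while the bent leg rides round the shank's +y side (spring up to about 5 N) and snaps home; the push takes less than 10 N.
- clip1_hug (a point): Point on the clip's straight leg, 68 mm in +x of the grip's middle and 3 mm above the underside, that lies at the centre of the cross hole when the clip is home.
- clip2_hug (a point): The same for the other clip.
- chip1_mid (a point): Loose steel chip (three to five are present), 20 to 26 x 14 x 8 mm, lying on the front part of the fixture's bed. The point is its middle.
- chip2_mid (a point): Another chip.
- chip3_mid (a point): Another chip.
- chip4_mid (a point): Another chip.
- chip5_mid (a point): Another chip.
- flange: Bystander: loose steel ring, flat, 92 mm across, 10 mm high; to be left alone.
- tube: Bystander: loose stub of tube, standing, 42 mm across, 60 mm high; to be left alone.
- spanner: Bystander: loose spanner, 170 mm long, lying flat; to be left alone.
- squarebar: Bystander: loose piece of square bar, 120 x 25 x 25 mm; to be left alone.

How it is judged:
On the way:
1. all chips are off the bed before any bracket is loaded ((z of chip1_mid in the frame of fixture below 0.017 m or x of chip1_mid in the frame of fixture above 0.095 m or x of chip1_mid in the frame of fixture below -0.095 m or y of chip1_mid in the frame of fixture above 0.125 m or y of chip1_mid in the frame of fixture below -0.125 m) and (z of chip2_mid in the frame of fixture below 0.017 m or x of chip2_mid in the frame of fixture above 0.095 m or x of chip2_mid in the frame of fixture below -0.095 m or y of chip2_mid in the frame of fixture above 0.125 m or y of chip2_mid in the frame of fixture below -0.125 m) and (z of chip3_mid in the frame of fixture below 0.017 m or x of chip3_mid in the frame of fixture above 0.095 m or x of chip3_mid in the frame of fixture below -0.095 m or y of chip3_mid in the frame of fixture above 0.125 m or y of chip3_mid in the frame of fixture below -0.125 m) and (z of chip4_mid in the frame of fixture below 0.017 m or x of chip4_mid in the frame of fixture above 0.095 m or x of chip4_mid in the frame of fixture below -0.095 m or y of chip4_mid in the frame of fixture above 0.125 m or y of chip4_mid in the frame of fixture below -0.125 m) and (z of chip5_mid in the frame of fixture below 0.017 m or x of chip5_mid in the frame of fixture above 0.095 m or x of chip5_mid in the frame of fixture below -0.095 m or y of chip5_mid in the frame of fixture above 0.125 m or y of chip5_mid in the frame of fixture below -0.125 m) and horizontal distance between each of bracket1_tab, bracket2_tab and pin1_hole above 0.1 m and horizontal distance between each of bracket1_tab, bracket2_tab and pin2_hole above 0.1 m), for 0.2 s.
At the end, for the whole second after the job is handed in: Chips off the bed; scraper upright in its tray (45, 40 mm of its middle in x, y; 0.15 rad); each bracket in a pocket, tab at the back (5 mm, at most 3 mm high, tilt 0.05, square 0.07 rad), its pin carrying a clip with its home point within 8 mm of the hole's centre, along it within 0.3 rad ((z of chip1_mid in the frame of fixture below 0.017 m or x of chip1_mid in the frame of fixture above 0.095 m or x of chip1_mid in the frame of fixture below -0.095 m or y of chip1_mid in the frame of fixture above 0.125 m or y of chip1_mid in the frame of fixture below -0.125 m) and (z of chip2_mid in the frame of fixture below 0.017 m or x of chip2_mid in the frame of fixture above 0.095 m or x of chip2_mid in the frame of fixture below -0.095 m or y of chip2_mid in the frame of fixture above 0.125 m or y of chip2_mid in the frame of fixture below -0.125 m) and (z of chip3_mid in the frame of fixture below 0.017 m or x of chip3_mid in the frame of fixture above 0.095 m or x of chip3_mid in the frame of fixture below -0.095 m or y of chip3_mid in the frame of fixture above 0.125 m or y of chip3_mid in the frame of fixture below -0.125 m) and (z of chip4_mid in the frame of fixture below 0.017 m or x of chip4_mid in the frame of fixture above 0.095 m or x of chip4_mid in the frame of fixture below -0.095 m or y of chip4_mid in the frame of fixture above 0.125 m or y of chip4_mid in the frame of fixture below -0.125 m) and (z of chip5_mid in the frame of fixture below 0.017 m or x of chip5_mid in the frame of fixture above 0.095 m or x of chip5_mid in the frame of fixture below -0.095 m or y of chip5_mid in the frame of fixture above 0.125 m or y of chip5_mid in the frame of fixture below -0.125 m) and ((x of bracket1_tab in the frame of fixture between 0.053 and 0.063 m and y of bracket1_tab in the frame of fixture between 0.057 and 0.067 m and z of bracket1_tab in the frame of fixture below 0.055 m and angle between bracket1_tab's own z axis and vertical below 0.05 rad and angle between the x axis of bracket1_tab and the x axis of fixture, either way round below 0.07 rad and ((distance between clip1_hug and pin1_hole below 0.008 m and angle between the x axis of clip1_hug and the x axis of fixture, either way round below 0.3 rad) or (distance between clip2_hug and pin1_hole below 0.008 m and angle between the x axis of clip2_hug and the x axis of fixture, either way round below 0.3 rad))) or (x of bracket1_tab in the frame of fixture between 0.053 and 0.063 m and y of bracket1_tab in the frame of fixture between -0.067 and -0.057 m and z of bracket1_tab in the frame of fixture below 0.055 m and angle between bracket1_tab's own z axis and vertical below 0.05 rad and angle between the x axis of bracket1_tab and the x axis of fixture, either way round below 0.07 rad and ((distance between clip1_hug and pin2_hole below 0.008 m and angle between the x axis of clip1_hug and the x axis of fixture, either way round below 0.3 rad) or (distance between clip2_hug and pin2_hole below 0.008 m and angle between the x axis of clip2_hug and the x axis of fixture, either way round below 0.3 rad)))) and ((x of bracket2_tab in the frame of fixture between 0.053 and 0.063 m and y of bracket2_tab in the frame of fixture between 0.057 and 0.067 m and z of bracket2_tab in the frame of fixture below 0.055 m and angle between bracket2_tab's own z axis and vertical below 0.05 rad and angle between the x axis of bracket2_tab and the x axis of fixture, either way round below 0.07 rad and ((distance between clip1_hug and pin1_hole below 0.008 m and angle between the x axis of clip1_hug and the x axis of fixture, either way round below 0.3 rad) or (distance between clip2_hug and pin1_hole below 0.008 m and angle between the x axis of clip2_hug and the x axis of fixture, either way round below 0.3 rad))) or (x of bracket2_tab in the frame of fixture between 0.053 and 0.063 m and y of bracket2_tab in the frame of fixture between -0.067 and -0.057 m and z of bracket2_tab in the frame of fixture below 0.055 m and angle between bracket2_tab's own z axis and vertical below 0.05 rad and angle between the x axis of bracket2_tab and the x axis of fixture, either way round below 0.07 rad and ((distance between clip1_hug and pin2_hole below 0.008 m and angle between the x axis of clip1_hug and the x axis of fixture, either way round below 0.3 rad) or (distance between clip2_hug and pin2_hole below 0.008 m and angle between the x axis of clip2_hug and the x axis of fixture, either way round below 0.3 rad)))) and x of scraper_handle in the frame of tray between -0.045 and 0.045 m and y of scraper_handle in the frame of tray between -0.04 and 0.04 m and z of scraper_handle in the frame of tray below 0.065 m and angle between scraper_handle's own z axis and vertical below 0.15 rad); the robot touches nothing.
It fails at once if the robot itself touches a chip that is still on the bed (chips are wiped with the scraper only) ((contact force between the fingers and chip1_c0 above 0.5 N and z of chip1_mid in the frame of fixture above 0.017 m) or (contact force between the arm and chip1_c0 above 0.5 N and z of chip1_mid in the frame of fixture above 0.017 m) or (contact force between the fingers and chip2_c0 above 0.5 N and z of chip2_mid in the frame of fixture above 0.017 m) or (contact force between the arm and chip2_c0 above 0.5 N and z of chip2_mid in the frame of fixture above 0.017 m) or (contact force between the fingers and chip3_c0 above 0.5 N and z of chip3_mid in the frame of fixture above 0.017 m) or (contact force between the arm and chip3_c0 above 0.5 N and z of chip3_mid in the frame of fixture above 0.017 m) or (contact force between the fingers and chip4_c0 above 0.5 N and z of chip4_mid in the frame of fixture above 0.017 m) or (contact force between the arm and chip4_c0 above 0.5 N and z of chip4_mid in the frame of fixture above 0.017 m) or (contact force between the fingers and chip5_c0 above 0.5 N and z of chip5_mid in the frame of fixture above 0.017 m) or (contact force between the arm and chip5_c0 above 0.5 N and z of chip5_mid in the frame of fixture above 0.017 m)).
It fails at once if the flange is shoved aside by more than 40 mm (distance of flange from where it was at the start of the episode above 0.04 m).
It fails at once if the tube is shoved aside by more than 40 mm (distance of tube from where it was at the start of the episode above 0.04 m).
It fails at once if the spanner is shoved aside by more than 40 mm (distance of spanner from where it was at the start of the episode above 0.04 m).
It fails at once if the squarebar is shoved aside by more than 40 mm (distance of squarebar from where it was at the start of the episode above 0.04 m).
Of bracket1, bracket2 only 1 to 2 are there at a start; the rules pass over those that are not, and their reading is None.
Of chip1, chip2, chip3, chip4, chip5 only 3 to 5 are there at a start; the rules pass over those that are not, and their reading is None.
At some moment in a run one of bracket1, bracket2, clip1, clip2 may be knocked a few centimetres aside while the robot is not near it.
Once in a run the grip may slacken for a moment while it holds something.
It also fails if it takes over 210 s, if anything falls off the work surface, if the arm or the gripper's body presses on something with over 40 N, if the wrist force passes 120 N, or if a joint passes its speed limit or range.

## Working session

There is one attempt and no reset: what is moved stays moved. The work goes in short steps, Python scripts to look and compute and a shell command to move; the robot and the scene stay as the last step left them, time stands still between calls to the robot, and variables do not carry over. Pictures are saved under pics/ and viewed, at most 14 in all, crops included, and the job is handed in when it is done.

```bash
ls; mkdir -p pics; cat > h.py <<'E'
import numpy as np,cv2
from station import *
def snap(n,f):
    im=grab_frame(n); cv2.imwrite('pics/'+f,cv2.cvtColor(im,cv2.COLOR_RGB2BGR)); return im
def ray(cam,px,c=None):
    c=c or calibration(cam); E=np.array(c['extrinsics']); R,t=E[:3,:3],E[:3,3]
    u=(px[0]-c['cx'])/c['fx']; v=(px[1]-c['cy'])/c['fy']
    if cam=='wrist':
        r=np.hypot(u,v); d=np.array([0,0,1.]) if r<1e-9 else np.array([np.sin(r)*u/r,np.sin(r)*v/r,np.cos(r)])
    else: d=np.array([u,v,1.])
    return -R.T@t, R.T@d
def atz(cam,px,z,c=None):
    o,d=ray(cam,px,c); return (o+d*(z-o[2])/d[2])[:2]
def proj(cam,p,c=None):
    c=c or calibration(cam); E=np.array(c['extrinsics']); q=E[:3,:3]@np.array(p)+E[:3,3]
    if cam=='wrist':
        h=np.hypot(q[0],q[1]);th=np.arctan2(h,q[2]);return c['cx']+c['fx']*th*q[0]/h,c['cy']+c['fy']*th*q[1]/h
    return c['cx']+c['fx']*q[0]/q[2],c['cy']+c['fy']*q[1]/q[2]
E
python3 - <<'E'
from h import *
s=get_state();print(s['t'],s['eef_pos'],s['ee_rot'],s['width'],tip_reach)
Z=dict(fixture=0,pin1_hole=.039,pin2_hole=.039,tray=0,scraper_handle=.056,bracket1_tab=.032,clip1_grip=.016,clip1_hug=.003,chip1_mid=.024,flange=.005,tube=.03,spanner=.004,squarebar=.0125)
for cam in ('top','scene'):
    snap(cam,cam+'0.png'); c=calibration(cam); print(cam,-np.array(c['extrinsics'])[:3,:3].T@np.array(c['extrinsics'])[:3,3])
    for k,z in Z.items():
        for r in mark_of(cam,k):
            if r['conf']>.25: print(k,np.round(r['location'],1),round(r['conf'],2),np.round(atz(cam,r['location'],z),4))
E
```

```text
pics
0.0 [0.29998424 0.60418989 0.24462786] [ 3.13997748e+00 -1.28817917e-04 -4.60950015e-01] 0.08777644472684304 0.019
top [0.42189099 0.02722188 1.11016192]
fixture [289.6 166.6] 0.97 [ 0.6317 -0.0024]
fixture [186.5 151.8] 0.5 [0.6715 0.2894]
pin1_hole [268.6 162. ] 0.64 [0.6365 0.0559]
pin2_hole [311.6 166.7] 0.86 [ 0.6246 -0.0612]
pin2_hole [269.2 160.9] 0.41 [0.6396 0.0543]
tray [394.8 160.1] 0.95 [ 0.653  -0.2993]
scraper_handle [397.8 156.1] 0.66 [ 0.6523 -0.291 ]
bracket1_tab [391.7 228.2] 0.62 [ 0.4597 -0.2782]
bracket1_tab [181.9 149.7] 0.27 [0.67   0.2946]
clip1_grip [187.8 259. ] 0.55 [0.3717 0.2732]
clip1_hug [191.6 231.6] 0.78 [0.4464 0.2678]
clip1_hug [188. 257.] 0.43 [0.3765 0.2757]
chip1_mid [319.2 184.5] 0.37 [ 0.5781 -0.0834]
flange [183.8 150.7] 0.57 [0.6734 0.2959]
flange [255.2 182.8] 0.48 [0.584  0.0936]
tube [137. 155.] 0.53 [0.6546 0.4181]
tube [313.2 166.4] 0.46 [ 0.6272 -0.0663]
spanner [455.2 162.9] 0.69 [ 0.6457 -0.4678]
squarebar [102.8 214.4] 0.7 [0.4913 0.5118]
scene [1.28968779 1.11435119 0.9171081 ]
fixture [243.2 233.6] 0.68 [ 0.6486 -0.0039]
fixtu
[... 373 characters left out ...]
4.9 178. ] 0.66 [ 0.4718 -0.2683]
clip1_grip [365.4 238. ] 0.48 [0.3655 0.2703]
clip1_hug [256.5 212.7] 0.71 [ 0.5469 -0.078 ]
clip1_hug [349.1 253.4] 0.61 [0.4479 0.2854]
clip1_hug [367.2 266.5] 0.51 [0.4482 0.3636]
clip1_hug [243.8 179.9] 0.42 [ 0.4566 -0.3034]
clip1_hug [323.6 312.8] 0.42 [0.6733 0.4309]
chip1_mid [245.1 212. ] 0.56 [ 0.5925 -0.078 ]
flange [293.3 287. ] 0.54 [0.6775 0.3052]
tube [396.6 304.2] 0.73 [0.5206 0.5409]
tube [326.4 312.5] 0.61 [0.6851 0.4546]
spanner [180.3 179.3] 0.7 [ 0.6526 -0.4596]
squarebar [394.6 305. ] 0.8 [0.5119 0.5285]
squarebar [348.6 252.5] 0.55 [0.4548 0.2899]
squarebar [245.3 232.6] 0.48 [0.6489 0.0107]
squarebar [368.7 269.2] 0.38 [0.4622 0.3828]
```

View pics/top0.png

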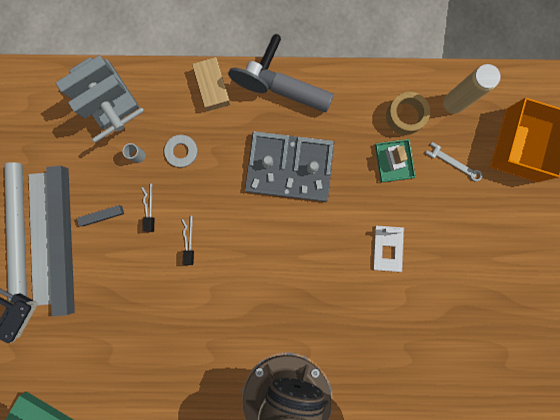

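View pics/scene0.png

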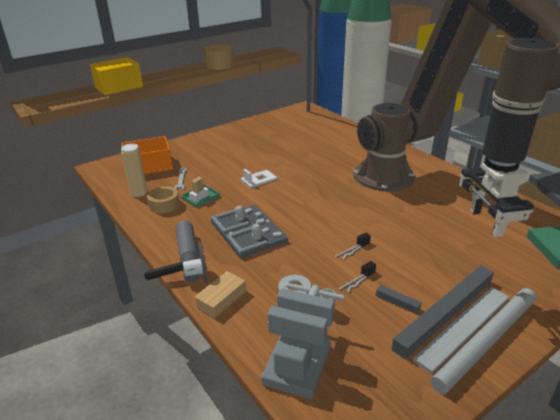

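The top picture shows the fixture at about (290,167) with 5 chips along its front at rows 177–190. One bracket is at (389,249) with its tab on the back side. The scraper is in the tray at (397,158), and the clips are at (188,257) and (148,224), legs pointing away from the robot. The scene picture agrees. I'll move over the fixture for a closer look.

```bash
r='x'; python3 -m handwheel '[{"delta_pos":[0.5,-1,0.2],"dr":[0,0,2]},{"delta_pos":[0.5,-1,0.2],"dr":[0,0,2]},{"delta_pos":[0.5,-1,0.2],"dr":[0,0,2]},{"delta_pos":[0.5,-1,0.2],"dr":[0,0,2]},{"delta_pos":[0.5,-1,0.2],"dr":[0,0,2]},{"delta_pos":[0.5,-1,0.2],"dr":[0,0,2]},{"delta_pos":[0.5,-1,0.2],"dr":[0,0,2]},{"delta_pos":[0.5,-1,0.2],"dr":[0,0,2]},{"delta_pos":[0.5,-1,0.2],"dr":[0,0,2]},{"delta_pos":[0.5,-1,0.2],"dr":[0,0,2]}]' -1
python3 -m handwheel '[{"delta_pos":[0.4,-1,0],"dr":[0,0,0]},{"delta_pos":[0.4,-1,0],"dr":[0,0,0]},{"delta_pos":[0.4,-1,0],"dr":[0,0,0]},{"delta_pos":[0.4,-1,0],"dr":[0,0,0]},{"delta_pos":[0.4,-1,0],"dr":[0,0,0]},{"delta_pos":[0.4,-1,0],"dr":[0,0,0]},{"delta_pos":[0.4,-1,0],"dr":[0,0,0]},{"delta_pos":[0.4,-1,0],"dr":[0,0,0]},{"delta_pos":[0,0,0],"dr":[0,0,0]},{"delta_pos":[0,0,0],"dr":[0,0,0]}]'
python3 - <<'E'
from h import *
snap('wrist','w1.png'); c=calibration('wrist');E=np.array(c['extrinsics']);print(get_state()['eef_pos'],-E[:3,:3].T@E[:3,3],E[2,:3])
for k,z in dict(fixture=0,pin1_hole=.039,chip1_mid=.024).items():
    for r in mark_of('wrist',k):
        if r['conf']>.25: print(k,np.round(r['location'],1),round(r['conf'],2),np.round(atz('wrist',r['location'],z),4))
E
```

```text
t: 2.4
eef_pos: [0.4505, 0.3033, 0.3061]
ee_rot: [-3.141, -0.0, -0.11]
force: [0.4, 0.0, 0.5]
width: 0.0875
gripper_force: 0.0
t: 3.4
eef_pos: [0.5462, 0.0639, 0.3055]
ee_rot: [-3.142, 0.0, -0.114]
force: [-0.2, 1.2, 0.7]
width: 0.0878
gripper_force: 0.0
[0.54604527 0.06456547 0.30553099] [0.62372181 0.05477161 0.44519998] [-0.28642076  0.03325829 -0.95752652]
fixture [324.  105.5] 0.75 [ 0.6295 -0.0017]
pin1_hole [279.7 104.6] 0.93 [0.6355 0.0579]
chip1_mid [386.2 136.4] 0.46 [ 0.5825 -0.0784]
```

View pics/w1.png

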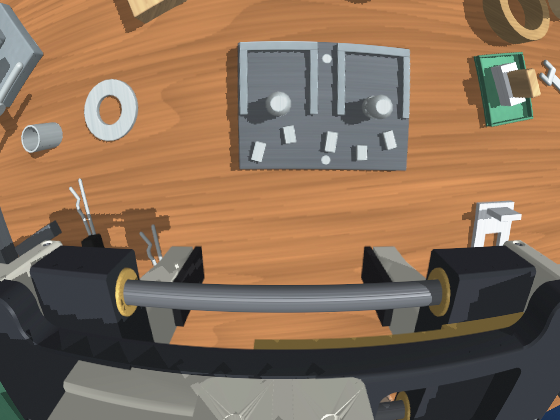

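The wrist picture shows the bed with its front corners at (232,169) and (407,170) and pin tops at (280,101) and (383,103). There are five chips, at (258,151), (289,134), (331,141), (362,153) and (389,140).

```bash
python3 - <<'E'
from h import *
P=lambda px,z:np.array(atz('wrist',px,z))
fl,fr=P((232,169.5),.02),P((407.5,170.5),.02); p1,p2=P((280,100.5),.065),P((383,103),.065)
print('front',fl,fr,np.linalg.norm(fl-fr),'pins',p1,p2,np.linalg.norm(p1-p2))
for a,b in ((fl,fr),(p1,p2)):
    d=a-b; yaw=np.arctan2(-d[0],d[1]); m=(a+b)/2; print('yaw',yaw,m)
yaw=np.arctan2(-(p1-p2)[0],(p1-p2)[1]);c=(p1+p2)/2;ex=np.array([np.cos(yaw),np.sin(yaw)]);ey=np.array([-ex[1],ex[0]])
print('centre from front',(fl+fr)/2+.085*ex)
for px in ((258,151),(289,134),(331,141),(362,153),(389,140)):
    q=P(px,.026)-c; print(px,np.round([q@ex,q@ey],4))
for px in ((476,56),(521,52),(534,121),(486,127)): print('tray',P(px,.016))
for px in ((509,69),(534,71),(540,94),(515,97)): print('scr top',P(px,.08))
E
```

```text
front [0.5584522 0.1309863] [ 0.53264239 -0.10903697] 0.2414069535084054 pins [0.63946151 0.05700425] [ 0.62701046 -0.06440936] 0.12205037023141305
yaw -0.10711881931046523 [0.5455473  0.01097467]
yaw -0.10219346196142202 [ 0.63323599 -0.00370256]
centre from front [0.63010383 0.00230333]
(258, 151) [-0.0633  0.0904]
(289, 134) [-0.0417  0.0502]
(331, 141) [-0.0506 -0.0041]
(362, 153) [-0.0658 -0.046 ]
(389, 140) [-0.0474 -0.083 ]
tray [ 0.69607881 -0.2370754 ]
tray [ 0.71036511 -0.33218835]
tray [ 0.59838404 -0.35308366]
tray [ 0.58889926 -0.24722709]
scr top [ 0.67169976 -0.24801062]
scr top [ 0.6727107  -0.29721556]
scr top [ 0.6407248  -0.30682823]
scr top [ 0.63425008 -0.25557094]
```

```bash
python3 -m handwheel '[{"delta_pos":[0.3,-1,0]},{"delta_pos":[0.3,-1,0]},{"delta_pos":[0.3,-1,0]},{"delta_pos":[0.3,-1,0]},{"delta_pos":[0.3,-1,0]},{"delta_pos":[0.3,-1,0]},{"delta_pos":[0.3,-1,0]},{"delta_pos":[0.3,-1,0]},{"delta_pos":[0.3,-1,0]},{"delta_pos":[0.3,-1,0]}]'
python3 -m handwheel '[{"delta_pos":[0,-1,0],"dr":[0,0,2]},{"delta_pos":[0,-0.3,0],"dr":[0,0,2]},{"delta_pos":[0,0,0],"dr":[0,0,2]},{"delta_pos":[0,0,0]}]'
python3 - <<'E'
from h import *
im=snap('wrist','w2.png'); c=calibration('wrist');print(get_state()['eef_pos'])
for k,z in dict(tray=0,scraper_handle=.056).items():
    for r in mark_of('wrist',k):
        if r['conf']>.25: print(k,np.round(r['location'],1),round(r['conf'],2),np.round(atz('wrist',r['location'],z),4))
E
```

```text
[0.54595755 0.06539015 0.30567763]
tray [504.4  90.8] 0.58 [ 0.6459 -0.3006]
scraper_handle [525.6  84.3] 0.6 [ 0.6547 -0.2998]invalid input at $[0]: expected keys delta_pos, dr
invalid input at $[3]: expected keys delta_pos, dr
```

View pics/w2.png

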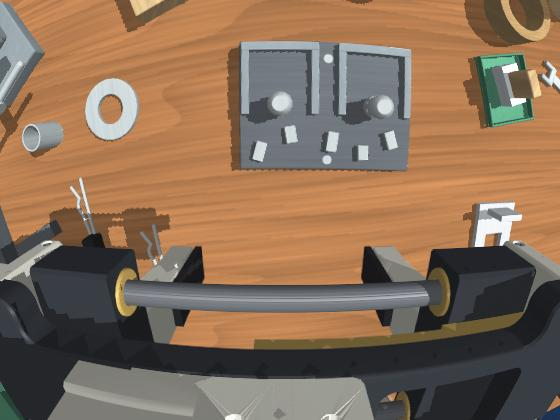

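The rows need both keys, so the arm did not move and the picture is the same view. I'll repeat the move with complete rows.

```bash
python3 -m handwheel '[{"delta_pos":[0.3,-1,0],"dr":[0,0,0.6]},{"delta_pos":[0.3,-1,0],"dr":[0,0,0.6]},{"delta_pos":[0.3,-1,0],"dr":[0,0,0.6]},{"delta_pos":[0.3,-1,0],"dr":[0,0,0.6]},{"delta_pos":[0.3,-1,0],"dr":[0,0,0.6]},{"delta_pos":[0.3,-1,0],"dr":[0,0,0.6]},{"delta_pos":[0.3,-1,0],"dr":[0,0,0.6]},{"delta_pos":[0.3,-1,0],"dr":[0,0,0.6]},{"delta_pos":[0.3,-1,0],"dr":[0,0,0.6]},{"delta_pos":[0.3,-1,0],"dr":[0,0,0.6]}]' >/dev/null
python3 -m handwheel '[{"delta_pos":[0,-1,0],"dr":[0,0,0]},{"delta_pos":[0,-0.7,0],"dr":[0,0,0]},{"delta_pos":[0,0,0],"dr":[0,0,0]},{"delta_pos":[0,0,0],"dr":[0,0,0]}]'
python3 - <<'E'
from h import *
im=snap('wrist','w2.png'); c=calibration('wrist');print(get_state()['eef_pos'])
for k,z in dict(tray=0,scraper_handle=.056).items():
    for r in mark_of('wrist',k):
        if r['conf']>.25: print(k,np.round(r['location'],1),round(r['conf'],2),np.round(atz('wrist',r['location'],z),4))
cv2.imwrite('pics/w2c.png',cv2.resize(cv2.cvtColor(im[60:270,140:420],cv2.COLOR_RGB2BGR),(800,600),interpolation=cv2.INTER_CUBIC))
E
```

```text
t: 5.15
eef_pos: [0.6362, -0.2863, 0.3052]
ee_rot: [-3.141, 0.001, -0.008]
force: [0.6, 0.4, -0.2]
width: 0.0875
gripper_force: 0.0
[ 0.63622299 -0.28584454  0.30540249]
tray [292.2 162.5] 0.7 [ 0.6473 -0.2998]
scraper_handle [ 56.5 184.8] 0.68 [0.6363 0.0448]
scraper_handle [288.  161.2] 0.57 [ 0.6574 -0.293 ]
```

View pics/w2c.png

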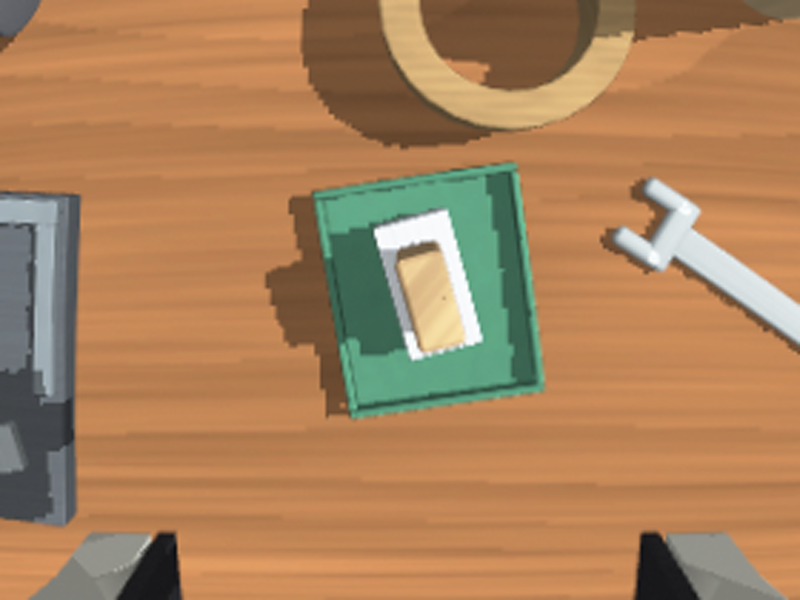

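The crop shows the tray upright in view, with the block's top corners at crop (374,230), (446,210), (481,340) and (410,360). The handle stands on it, with its top centred near (430,300).

```bash
python3 - <<'E'
from h import *
P=lambda a,z:np.array(atz('wrist',(140+a[0]*.35-.3,60+a[1]*.35-.3),z))
def f(L,z):
    A=[P(a,z) for a in L]; d=(A[0]-A[3])+(A[1]-A[2]); print(np.mean(A,0),'yaw',np.arctan2(d[1],d[0]),[round(np.linalg.norm(A[i]-A[(i+1)%4]),4) for i in range(4)])
f([(374,230),(446,210),(481,340),(410,360)],.032)
f([(398,250),(438,242),(466,344),(418,352)],.08)
f([(315,192),(517,165),(544,387),(351,417)],.016)
E
```

```text
[ 0.65587216 -0.29531974] yaw 0.2607733293300776 [np.float64(0.0331), np.float64(0.0611), np.float64(0.0336), np.float64(0.0614)]
[ 0.65791362 -0.2951897 ] yaw 0.226163956902859 [np.float64(0.016), np.float64(0.0426), np.float64(0.0196), np.float64(0.0419)]
[ 0.65068651 -0.29760591] yaw 0.1364650920229033 [np.float64(0.0935), np.float64(0.1064), np.float64(0.094), np.float64(0.1087)]
```

```bash
python3 -m handwheel '[{"delta_pos":[0.34,-0.16,-1],"dr":[0,0,7.5]},{"delta_pos":[0.34,-0.15,-1],"dr":[0,0,7.5]},{"delta_pos":[0,0,-1],"dr":[0,0,0]},{"delta_pos":[0,0,-1],"dr":[0,0,0]},{"delta_pos":[0,0,-1],"dr":[0,0,0]},{"delta_pos":[0,0,-1],"dr":[0,0,0]},{"delta_pos":[0,0,-1],"dr":[0,0,0]},{"delta_pos":[0,0,-0.7],"dr":[0,0,0]},{"delta_pos":[0,0,-0.5],"dr":[0,0,0]},{"delta_pos":[0,0,0],"dr":[0,0,0]}]'
python3 -m handwheel '[{"delta_pos":[0,0,0],"dr":[0,0,0]},{"delta_pos":[0,0,0],"dr":[0,0,0]},{"delta_pos":[0,0,0],"dr":[0,0,0]},{"delta_pos":[0,0,0],"dr":[0,0,0]},{"delta_pos":[0,0,0],"dr":[0,0,0]},{"delta_pos":[0,0,0],"dr":[0,0,0]}]' 1 50
```

```text
t: 6.3
eef_pos: [0.6555, -0.2946, 0.0574]
ee_rot: [-3.14, 0.003, 0.256]
force: [-0.3, 0.0, 0.1]
width: 0.0876
gripper_force: 0.0
t: 6.9
eef_pos: [0.6566, -0.2958, 0.0599]
ee_rot: [3.141, -0.0, 0.255]
force: [-0.1, -0.1, -0.3]
width: 0.0451
gripper_force: 0.0
```

```bash
python3 -m handwheel '[{"delta_pos":[0,0,0],"dr":[0,0,0]},{"delta_pos":[0,0,0],"dr":[0,0,0]},{"delta_pos":[0,0,0],"dr":[0,0,0]},{"delta_pos":[0,0,0],"dr":[0,0,0]},{"delta_pos":[0,0,0],"dr":[0,0,0]},{"delta_pos":[0,0,0],"dr":[0,0,0]}]' 1 50
python3 -m handwheel '[{"delta_pos":[0,0,0.4],"dr":[0,0,0]},{"delta_pos":[0,0,0.8],"dr":[0,0,0]},{"delta_pos":[0,0,1],"dr":[0,0,0]},{"delta_pos":[0,0,1],"dr":[0,0,0]},{"delta_pos":[0,0,0.6],"dr":[0,0,0]},{"delta_pos":[0,0,0],"dr":[0,0,0]},{"delta_pos":[0,0,0],"dr":[0,0,0]}]'
```

```text
t: 7.5
eef_pos: [0.6565, -0.2957, 0.0595]
ee_rot: [-3.142, 0.0, 0.255]
force: [0.9, 0.8, -0.1]
width: 0.0198
gripper_force: 50.0
t: 8.2
eef_pos: [0.6564, -0.2955, 0.1738]
ee_rot: [-3.141, -0.001, 0.255]
force: [-0.6, -0.9, -3.0]
width: 0.0198
gripper_force: 50.0
```

```bash
python3 -m handwheel '[{"delta_pos":[-0.6,0.99,0],"dr":[0,0,-4.1]},{"delta_pos":[-0.6,0.99,0],"dr":[0,0,-4.1]},{"delta_pos":[-0.6,0.99,0],"dr":[0,0,-4.1]},{"delta_pos":[-0.6,0.99,0],"dr":[0,0,-4.1]},{"delta_pos":[-0.6,0.99,0],"dr":[0,0,-4.2]},{"delta_pos":[0,0,-1],"dr":[0,0,0]},{"delta_pos":[0,0,-1],"dr":[0,0,0]},{"delta_pos":[0,0,-0.8],"dr":[0,0,0]},{"delta_pos":[0,0,-0.4],"dr":[0,0,0]},{"delta_pos":[0,0,0],"dr":[0,0,0]}]'
python3 -m handwheel '[{"delta_pos":[0,0,0],"dr":[0,0,0]},{"delta_pos":[0,0,0],"dr":[0,0,0]}]'
```

```text
t: 9.2
eef_pos: [0.5648, -0.1473, 0.0751]
ee_rot: [3.141, 0.005, -0.105]
force: [0.7, -0.8, -1.4]
width: 0.0196
gripper_force: 50.0
t: 9.4
eef_pos: [0.5674, -0.1473, 0.0787]
ee_rot: [-3.142, -0.002, -0.105]
force: [0.7, 0.3, -1.2]
width: 0.0199
gripper_force: 50.0
```

```bash
python3 -m handwheel '[{"delta_pos":[0.07,0.66,-0.05],"dr":[0,0,0]},{"delta_pos":[0.07,0.66,0],"dr":[0,0,0]},{"delta_pos":[0.07,0.66,0],"dr":[0,0,0]},{"delta_pos":[0.07,0.66,0],"dr":[0,0,0]},{"delta_pos":[0.07,0.66,0],"dr":[0,0,0]},{"delta_pos":[0.07,0.66,0],"dr":[0,0,0]},{"delta_pos":[0.07,0.66,0],"dr":[0,0,0]},{"delta_pos":[0.07,0.66,0],"dr":[0,0,0]}]'
python3 -m handwheel '[{"delta_pos":[0.07,0.66,0],"dr":[0,0,0]},{"delta_pos":[0.07,0.66,0],"dr":[0,0,0]},{"delta_pos":[0.07,0.66,0],"dr":[0,0,0]},{"delta_pos":[0.07,0.66,0],"dr":[0,0,0]},{"delta_pos":[0.07,0.66,0],"dr":[0,0,0]},{"delta_pos":[0.07,0.66,0],"dr":[0,0,0]},{"delta_pos":[0.07,0.66,0],"dr":[0,0,0]},{"delta_pos":[0,0,0],"dr":[0,0,0]}]'
python3 -m handwheel '[{"delta_pos":[0,0,1],"dr":[0,0,0]},{"delta_pos":[0,0,1],"dr":[0,0,0]},{"delta_pos":[0,0,1],"dr":[0,0,0]},{"delta_pos":[0,0,1],"dr":[0,0,0]},{"delta_pos":[-0.5,-0.8,1],"dr":[0,0,0]},{"delta_pos":[-0.5,-0.8,0.5],"dr":[0,0,0]},{"delta_pos":[-0.5,-0.8,0],"dr":[0,0,0]},{"delta_pos":[-0.5,-0.8,0],"dr":[0,0,0]},{"delta_pos":[0,0,0],"dr":[0,0,0]}]'
python3 - <<'E'
from h import *
im=snap('wrist','w3.png'); t=grab_frame('top')
b=cv2.resize(t[110:220,230:350],(400,367),interpolation=cv2.INTER_CUBIC)
o=np.zeros((420,800,3),np.uint8); o[:315,:400]=cv2.resize(im,(400,300))[:300].__class__ and np.vstack([cv2.resize(im,(400,300)),np.zeros((15,400,3),np.uint8)]); o[:367,400:]=b
cv2.imwrite('pics/c3.png',o[:,:,::-1])
for r in mark_of('wrist','chip1_mid'): print(np.round(r['location']),round(r['conf'],2),atz('wrist',r['location'],.01))
for r in mark_of('top','chip1_mid'): print(np.round(r['location']),round(r['conf'],2),atz('top',r['location'],.01))
E
```

```text
t: 10.2
eef_pos: [0.5841, 0.0121, 0.0775]
ee_rot: [-3.141, -0.002, -0.105]
force: [0.9, -0.9, -2.7]
width: 0.0196
gripper_force: 50.0
t: 11.0
eef_pos: [0.5987, 0.1528, 0.0761]
ee_rot: [-3.141, -0.001, -0.103]
force: [-0.7, -1.1, -2.7]
width: 0.0196
gripper_force: 50.0
t: 11.9
eef_pos: [0.536, 0.0518, 0.2413]
ee_rot: [-3.141, 0.001, -0.107]
force: [0.3, 0.2, -1.6]
width: 0.0197
gripper_force: 50.0
[216. 128.] 0.51 [0.60887579 0.12227729]
[391. 230.] 0.28 [ 0.45608671 -0.28163415]
```

View pics/c3.png

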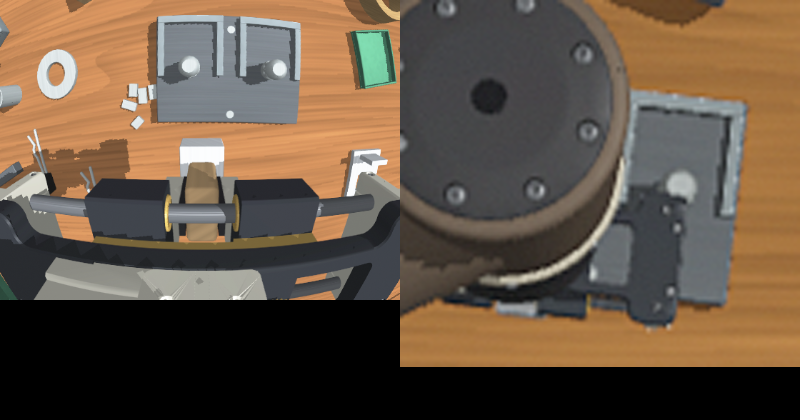

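```bash
python3 - <<'E'
import cv2
im=cv2.imread('pics/w3.png')[95:185,165:285]; cv2.imwrite('pics/c3b.png',cv2.resize(im,(800,600),interpolation=cv2.INTER_CUBIC))
E
```

```text
(no output)
```

View pics/c3b.png

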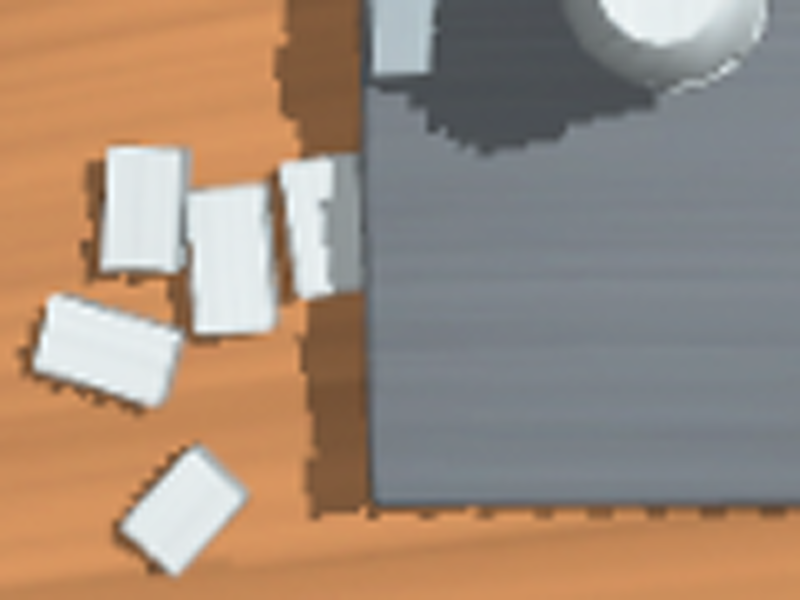

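All five chips lie on the bench to the left of the fixture; the nearest sits in its shadow. The bed is clear. Next I'll put the scraper back.

```bash
python3 -m handwheel '[{"delta_pos":[0.33,-1,0],"dr":[0,0,1.3]},{"delta_pos":[0.33,-1,0],"dr":[0,0,1.3]},{"delta_pos":[0.33,-1,0],"dr":[0,0,1.3]},{"delta_pos":[0.33,-1,0],"dr":[0,0,1.3]},{"delta_pos":[0.33,-1,0],"dr":[0,0,1.3]},{"delta_pos":[0.33,-1,0],"dr":[0,0,1.3]},{"delta_pos":[0.33,-1,0],"dr":[0,0,1.3]},{"delta_pos":[0.33,-1,0],"dr":[0,0,1.3]},{"delta_pos":[0.33,-1,0],"dr":[0,0,1.3]},{"delta_pos":[0.33,-1,0],"dr":[0,0,1.3]}]' >/dev/null
python3 -m handwheel '[{"delta_pos":[0.27,-0.8,0],"dr":[0,0,0]},{"delta_pos":[0.26,-0.8,0],"dr":[0,0,0]},{"delta_pos":[0,0,-1],"dr":[0,0,0]},{"delta_pos":[0,0,-1],"dr":[0,0,0]},{"delta_pos":[0,0,-1],"dr":[0,0,0]},{"delta_pos":[0,0,-0.5],"dr":[0,0,0]},{"delta_pos":[0,0,0],"dr":[0,0,0]},{"delta_pos":[0,0,0],"dr":[0,0,0]}]'
```

```text
t: 13.9
eef_pos: [0.6539, -0.2943, 0.1367]
ee_rot: [3.141, -0.0, 0.123]
force: [1.3, -0.3, -1.7]
width: 0.0198
gripper_force: 50.0
```

```bash
python3 -m handwheel '[{"delta_pos":[-0.05,-0.1,-0.9],"dr":[0,0,0]},{"delta_pos":[-0.05,0,-0.8],"dr":[0,0,0]},{"delta_pos":[0,0,-0.5],"dr":[0,0,0]},{"delta_pos":[0,0,-0.2],"dr":[0,0,0]},{"delta_pos":[0,0,-0.1],"dr":[0,0,0]},{"delta_pos":[0,0,0],"dr":[0,0,0]},{"delta_pos":[0,0,0],"dr":[0,0,0]}]'
python3 -m handwheel '[{"delta_pos":[0,0,0],"dr":[0,0,0]},{"delta_pos":[0,0,0],"dr":[0,0,0]},{"delta_pos":[0,0,0],"dr":[0,0,0]},{"delta_pos":[0,0,0],"dr":[0,0,0]},{"delta_pos":[0,0,1],"dr":[0,0,0]},{"delta_pos":[0,0,1],"dr":[0,0,0]},{"delta_pos":[0,0,1],"dr":[0,0,0]},{"delta_pos":[0,0,1],"dr":[0,0,0]},{"delta_pos":[0,0,1],"dr":[0,0,0]},{"delta_pos":[0,0,0],"dr":[0,0,0]}]' -1
python3 -m handwheel '[{"delta_pos":[-0.8,0,0.8],"dr":[0,0,0]},{"delta_pos":[-0.8,0.1,0.8],"dr":[0,0,0]},{"delta_pos":[-0.8,0.1,0.7],"dr":[0,0,0]},{"delta_pos":[-0.8,0.1,0],"dr":[0,0,0]},{"delta_pos":[-0.8,0.1,0],"dr":[0,0,0]},{"delta_pos":[-0.8,0,0],"dr":[0,0,0]},{"delta_pos":[-0.5,0,0],"dr":[0,0,0]},{"delta_pos":[0,0,0],"dr":[0,0,0]},{"delta_pos":[0,0,0],"dr":[0,0,0]}]'
python3 - <<'E'
from h import *
im=snap('wrist','w4.png'); print(get_state()['eef_pos'],get_state()['ee_rot'])
for k,z in dict(bracket1_tab=.032,scraper_handle=.056,tray=0).items():
    for r in mark_of('wrist',k):
        if r['conf']>.25: print(k,np.round(r['location'],1),round(r['conf'],2),np.round(atz('wrist',r['location'],z),4))
E
```

```text
t: 14.6
eef_pos: [0.6508, -0.2974, 0.0623]
ee_rot: [3.141, -0.002, 0.122]
force: [-0.3, -0.4, -2.2]
width: 0.0196
gripper_force: 50.0
t: 15.6
eef_pos: [0.6521, -0.2982, 0.2169]
ee_rot: [3.138, -0.008, 0.123]
force: [0.7, 0.3, 1.1]
width: 0.0868
gripper_force: 0.0
t: 16.5
eef_pos: [0.4913, -0.2854, 0.2803]
ee_rot: [3.141, -0.001, 0.122]
force: [-0.3, -0.4, 0.2]
width: 0.0878
gripper_force: 0.0
[ 0.49157627 -0.28535688  0.28006933] [ 3.14138321e+00 -2.80694743e-04  1.22165956e-01]
bracket1_tab [270.1 209.8] 0.77 [ 0.4504 -0.2757]
bracket1_tab [23.4 84.9] 0.3 [0.5973 0.1135]
scraper_handle [310.2  44. ] 0.63 [ 0.652  -0.2971]
tray [310.1  58.5] 0.66 [ 0.6452 -0.3024]
```

View pics/w4.png

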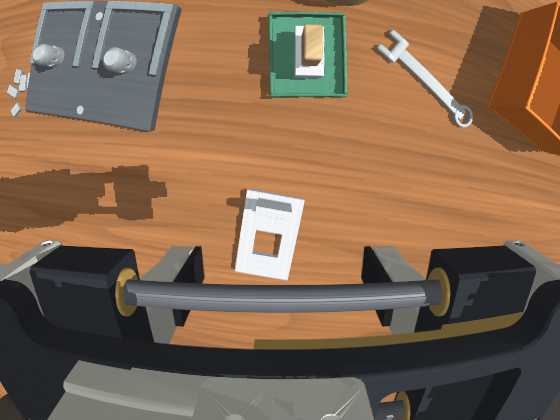

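The bracket is alone in view with plate corners at (248,189), (304,199), (289,279) and (236,270), and its tab points away from the robot. The scraper stands upright in its tray.

```bash
python3 - <<'E'
from h import *
P=lambda a,z:np.array(atz('wrist',a,z))
A=[P(a,.01) for a in [(248,189.5),(304,199),(289.5,279),(236,270)]]
d=(A[0]-A[3])+(A[1]-A[2]);yaw=np.arctan2(d[1],d[0]);e=np.array([np.cos(yaw),np.sin(yaw)]);m=np.mean(A,0)
print('centre',m,'yaw',yaw,'tab',m+.048*e,[np.linalg.norm(A[i]-A[(i+1)%4]) for i in range(4)])
H=[P(a,.01) for a in [(258,231),(282.5,234),(279,258),(253,254)]];print('hole ctr',np.mean(H,0),np.mean(H,0)+.058*e)
print('tab top',P((259,193),.052),P((291,200.5),.052))
print(get_state()['q'])
E
python3 - <<'E'
import cv2
im=cv2.imread('pics/w4.png')[175:295,190:350]; cv2.imwrite('pics/c4.png',cv2.resize(im,(800,600),interpolation=cv2.INTER_CUBIC))
E
```

```text
centre [ 0.40592989 -0.27823148] yaw -0.04391754563870848 tab [ 0.45388361 -0.28033885] [np.float64(0.07392906723874), np.float64(0.11954182661637011), np.float64(0.07737746933523519), np.float64(0.11894138322688626)]
hole ctr [ 0.39402419 -0.27820307] [ 0.45196827 -0.28074946]
tab top [ 0.47520714 -0.26050548] [ 0.47074199 -0.29866876]
[-1.81481852e-01  1.63425170e-01 -1.74553767e-01  1.17625234e-05
 -1.23341913e+00  1.87465048e+00]
```

View pics/c4.png

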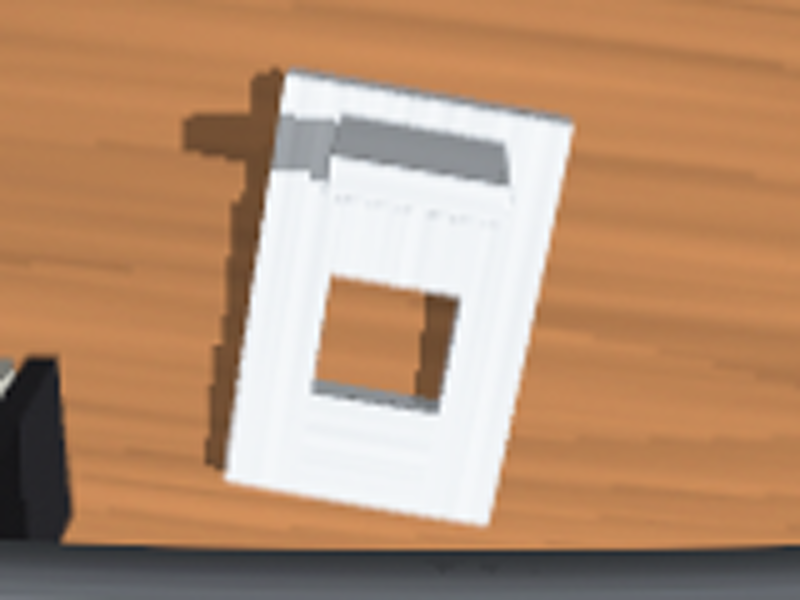

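```bash
python3 -m handwheel '[{"delta_pos":[-0.13,0.015,-0.3],"dr":[0,0,-8.5]},{"delta_pos":[-0.13,0.015,-0.3],"dr":[0,0,-8.5]},{"delta_pos":[-0.13,0.015,-0.3],"dr":[0,0,-8.5]},{"delta_pos":[-0.13,0.015,-0.3],"dr":[0,0,-8.5]},{"delta_pos":[-0.13,0.015,-0.3],"dr":[0,0,-8.5]},{"delta_pos":[-0.13,0.015,-0.3],"dr":[0,0,-8.5]},{"delta_pos":[-0.13,0.015,-0.3],"dr":[0,0,-8.5]},{"delta_pos":[-0.13,0.015,-0.3],"dr":[0,0,-8.5]},{"delta_pos":[-0.13,0.015,-0.3],"dr":[0,0,-8.5]},{"delta_pos":[-0.13,0.015,-0.3],"dr":[0,0,-8.5]}]' >/dev/null
python3 -m handwheel '[{"delta_pos":[0,0,0],"dr":[0,0,-7.3]},{"delta_pos":[0,0,0],"dr":[0,0,-7.2]},{"delta_pos":[0,0,-1],"dr":[0,0,0]},{"delta_pos":[0,0,-1],"dr":[0,0,0]},{"delta_pos":[0,0,0],"dr":[0,0,0]},{"delta_pos":[0,0,0],"dr":[0,0,0]}]'
```

```text
t: 18.3
eef_pos: [0.4523, -0.2809, 0.1301]
ee_rot: [3.14, -0.0, -1.614]
force: [0.8, 0.2, 1.0]
width: 0.0876
gripper_force: 0.0
```

```bash
python3 -m handwheel '[{"delta_pos":[0,0,-1],"dr":[0,0,0]},{"delta_pos":[0,0,-1],"dr":[0,0,0]},{"delta_pos":[0,0,-0.7],"dr":[0,0,0]},{"delta_pos":[0,0,-0.4],"dr":[0,0,0]},{"delta_pos":[0,0,0],"dr":[0,0,0]},{"delta_pos":[0,0,0],"dr":[0,0,0]}]' >/dev/null
python3 -m handwheel '[{"delta_pos":[0,0,0],"dr":[0,0,0]},{"delta_pos":[0,0,0],"dr":[0,0,0]},{"delta_pos":[0,0,0],"dr":[0,0,0]},{"delta_pos":[0,0,0],"dr":[0,0,0]},{"delta_pos":[0,0,0],"dr":[0,0,0]},{"delta_pos":[0,0,0],"dr":[0,0,0]},{"delta_pos":[0,0,0],"dr":[0,0,0]},{"delta_pos":[0,0,0],"dr":[0,0,0]},{"delta_pos":[0,0,0],"dr":[0,0,0]},{"delta_pos":[0,0,0],"dr":[0,0,0]}]' 1 60
python3 -m handwheel '[{"delta_pos":[0,0,0],"dr":[0,0,0]},{"delta_pos":[0,0,0],"dr":[0,0,0]},{"delta_pos":[0,0,0],"dr":[0,0,0]},{"delta_pos":[0,0,0],"dr":[0,0,0]}]'
```

```text
t: 19.9
eef_pos: [0.4519, -0.2807, 0.037]
ee_rot: [3.141, 0.0, -1.614]
force: [-0.2, -0.4, 0.0]
width: 0.0134
gripper_force: 0.0
t: 20.3
eef_pos: [0.452, -0.2808, 0.0371]
ee_rot: [-3.141, -0.0, -1.614]
force: [0.3, -0.2, -1.0]
width: 0.0096
gripper_force: 60.0
```

```bash
python3 -m handwheel '[{"delta_pos":[0,0,0.5],"dr":[0,0,0]},{"delta_pos":[0,0,1],"dr":[0,0,0]},{"delta_pos":[0,0,1],"dr":[0,0,0]},{"delta_pos":[0,0,1],"dr":[0,0,0]},{"delta_pos":[0,0,0.9],"dr":[0,0,0]},{"delta_pos":[0,0,0],"dr":[0,0,0]}]'
python3 -m handwheel '[{"delta_pos":[0.8,0.7,0],"dr":[0,0,-0.5]},{"delta_pos":[0.8,0.7,0],"dr":[0,0,-0.5]},{"delta_pos":[0.8,0.7,0],"dr":[0,0,-0.5]},{"delta_pos":[0.8,0.7,0],"dr":[0,0,-0.5]},{"delta_pos":[0.8,0.7,0],"dr":[0,0,-0.5]},{"delta_pos":[0.8,0.7,0],"dr":[0,0,-0.5]},{"delta_pos":[0.8,0.7,0],"dr":[0,0,-0.5]},{"delta_pos":[0.8,0.7,0],"dr":[0,0,0]},{"delta_pos":[0.8,0.7,0],"dr":[0,0,0]},{"delta_pos":[0.5,0.7,0],"dr":[0,0,0]}]' >/dev/null
python3 -m handwheel '[{"delta_pos":[0,0,0],"dr":[0,0,0]},{"delta_pos":[0,0,0],"dr":[0,0,0]}]'
python3 - <<'E'
from h import *
snap('wrist','w5.png'); s=get_state();print(s['eef_pos'],s['ee_rot'])
for k in ('bracket1_tab','pin1_hole','fixture'):
    for r in mark_of('wrist',k): 
        if r['conf']>.25:print(k,np.round(r['location'],1),round(r['conf'],2))
E
```

```text
t: 20.9
eef_pos: [0.4537, -0.2813, 0.1726]
ee_rot: [-3.136, -0.002, -1.614]
force: [1.0, -0.7, -3.4]
width: 0.0093
gripper_force: 60.0
t: 22.1
eef_pos: [0.6821, -0.0701, 0.1669]
ee_rot: [3.138, -0.0, -1.675]
force: [-0.0, -0.2, -2.1]
width: 0.0095
gripper_force: 60.0
[ 0.68192375 -0.07072806  0.16738303] [ 3.13884794e+00 -3.37075280e-04 -1.67548349e+00]
bracket1_tab [279.7 279.2] 0.94
```

View pics/w5.png

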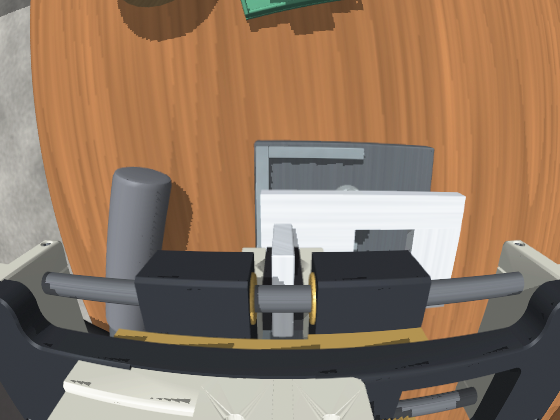

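This shows the held bracket, level. Its −y plate edge runs from (262,192) to (464,195), and beneath it are pocket 2's side rail near row 153 and the bed's −y edge at rows 143–149. I'll zoom in for an exact relative measurement.

```bash
python3 - <<'E'
import cv2
im=cv2.imread('pics/w5.png')[130:295,250:470]; cv2.imwrite('pics/c5.png',cv2.resize(im,(800,600),interpolation=cv2.INTER_CUBIC))
E
```

```text
(no output)
```

View pics/c5.png

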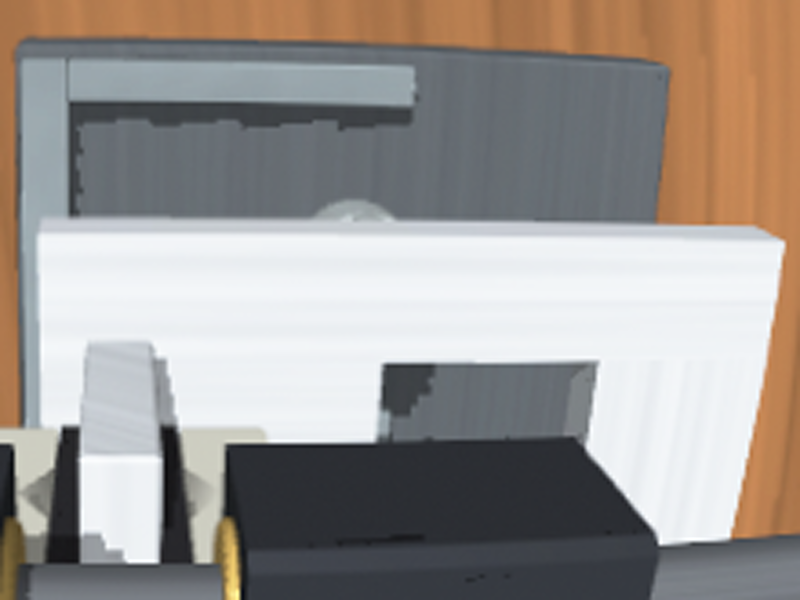

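```bash
python3 - <<'E'
from h import *
s=get_state(); zt=s['eef_pos'][2]-.037+.010
P=lambda a,z:np.array(atz('wrist',(250+(a[0]+.5)/3.636-.5,130+(a[1]+.5)/3.636-.5),z))
A,B=P((68.5,102.5),.028),P((414.5,106.5),.028); C=P((668,66),.02); A2=P((68.5,215),.028)
d=A-B; yaw=np.arctan2(d[1],d[0]); print('rail',A,B,np.linalg.norm(d),'(exp .0835) yaw',yaw,'bedcorner',C)
d2=A2-A; print('back rail yaw',np.arctan2(-d2[0],d2[1]))
yaw=-.104; ex=np.array([np.cos(yaw),np.sin(yaw)]);ey=np.array([-ex[1],ex[0]])
for p,f in ((A,(.0715,-.1015)),(B,(-.012,-.1015)),(C,(-.085,-.115))): print('fixture c',p-f[0]*ex-f[1]*ey)
K,F=P((38.5,233),zt),P((783,242),zt); k=K-F; by=np.arctan2(k[1],k[0]); print('plate',K,F,np.linalg.norm(k),'(exp .12) yaw',by)
by=s['ee_rot'][2]+np.pi/2;bx=np.array([np.cos(by),np.sin(by)]);bY=np.array([-bx[1],bx[0]])
for p,o in ((K,(.012,-.038)),(F,(-.108,-.038))): print('tab',p-o[0]*bx-o[1]*bY)
K2,F2=P((38.5,218),zt-.01),P((760,227.5),zt-.01); print('lower',K2,F2)
print(s['eef_pos'],by)
E
```

```text
rail [ 0.69000618 -0.11324875] [ 0.60649203 -0.10428472] 0.08399384968801102 (exp .0835) yaw -0.10692613174750298 bedcorner [ 0.53353502 -0.10882414]
back rail yaw -0.11540157038757769
fixture c [ 0.62942948 -0.00487456]
fixture c [ 0.62896417 -0.00457888]
fixture c [ 0.63001421 -0.00326957]
plate [ 0.69015316 -0.10965976] [ 0.57094496 -0.09640806] 0.11994249413886661 (exp .12) yaw -0.11070979996135144
tab [ 0.68222594 -0.07060647]
tab [ 0.68234909 -0.07000502]
lower [ 0.69081653 -0.10959709] [ 0.56973753 -0.09622298]
[ 0.68222875 -0.07146144  0.16871154] -0.10561497142096776
```

```bash
python3 -m handwheel '[{"delta_pos":[-0.06,-0.07,-0.6],"dr":[0,0,0]},{"delta_pos":[0,0,-0.7],"dr":[0,0,0]},{"delta_pos":[0,0,-0.5],"dr":[0,0,0]},{"delta_pos":[0,0,-0.2],"dr":[0,0,0]},{"delta_pos":[0,0,0],"dr":[0,0,0]},{"delta_pos":[0,0,0],"dr":[0,0,0]}]'
python3 - <<'E'
from h import *
im=snap('wrist','w6.png'); s=get_state();print(s['eef_pos'],s['ee_rot'])
im=cv2.imread('pics/w6.png')[130:295,250:470]; cv2.imwrite('pics/c6.png',cv2.resize(im,(800,600),interpolation=cv2.INTER_CUBIC))
E
```

```text
t: 22.9
eef_pos: [0.6817, -0.073, 0.1098]
ee_rot: [-3.141, -0.0, -1.675]
force: [0.5, -0.9, -3.2]
width: 0.0094
gripper_force: 60.0
[ 0.6818506  -0.07288339  0.11014259] [-3.14000758e+00  1.11540885e-04 -1.67540555e+00]
```

View pics/c6.png

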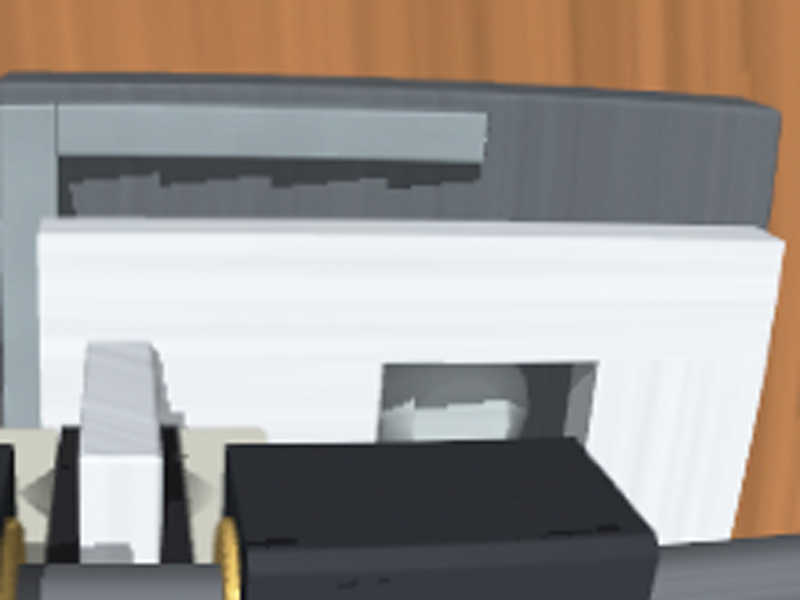

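The bracket is above the pin, which shows in the hole at about crop (455,400). The rail's inner top edge runs from (58,156) to (484,162), and the plate corners are at (38,233) and (783,242).

```bash
python3 - <<'E'
from h import *
s=get_state(); zt=s['eef_pos'][2]-.037+.010; c=calibration('wrist')
P=lambda a,z:np.array(atz('wrist',(250+(a[0]+.5)/3.636-.5,130+(a[1]+.5)/3.636-.5),z,c))
A,B=P((58,156),.028),P((484.5,162),.028); C=P((780,107),.02)
d=A-B; yr=np.arctan2(d[1],d[0]); print('rail len',np.linalg.norm(d),'yaw',yr)
yaw=-.108; ex=np.array([np.cos(yaw),np.sin(yaw)]);ey=np.array([-ex[1],ex[0]])
cs=[p-f[0]*ex-f[1]*ey for p,f in ((A,(.0715,-.1015)),(B,(-.012,-.1015)),(C,(-.085,-.115)))]; print('c',np.round(cs,4))
K,F=P((38.5,233),zt),P((783,242),zt); k=K-F; print('plate',np.linalg.norm(k),'yaw',np.arctan2(k[1],k[0]))
by=np.arctan2(k[1],k[0]);bx=np.array([np.cos(by),np.sin(by)]);bY=np.array([-bx[1],bx[0]])
T=np.mean([p-o[0]*bx-o[1]*bY for p,o in ((K,(.012,-.038)),(F,(-.108,-.038)))],0)
for cc in cs[:2]+[np.mean(cs,0)]:
    q=T-cc; print('tab in fixture',q@ex,q@ey,'move world',(.058-q@ex)*ex+(-.062-q@ey)*ey)
print(s['eef_pos'])
E
```

```text
rail len 0.08345572200358593 yaw -0.10931770911033956
c [[ 0.6296 -0.0037]
 [ 0.6296 -0.0036]
 [ 0.6307 -0.0034]]
plate 0.1197454236281384 yaw -0.1091061715870237
tab in fixture 0.059679627302151615 -0.06221180808334439 move world [-0.00164701  0.00039162]
tab in fixture 0.059635276851271936 -0.062321778416713845 move world [-0.00159106  0.00049617]
tab in fixture 0.059314475536948484 -0.06241179625317561 move world [-0.00126243  0.00055108]
[ 0.6818506  -0.07288339  0.11014259]
```

```bash
python3 -m handwheel '[{"delta_pos":[-0.05,0.015,-0.2],"dr":[0,0,0]},{"delta_pos":[0,0,-0.3],"dr":[0,0,0]},{"delta_pos":[0,0,-0.3],"dr":[0,0,0]},{"delta_pos":[0,0,-0.3],"dr":[0,0,0]},{"delta_pos":[0,0,-0.2],"dr":[0,0,0]},{"delta_pos":[0,0,-0.15],"dr":[0,0,0]},{"delta_pos":[0,0,0],"dr":[0,0,0]},{"delta_pos":[0,0,0],"dr":[0,0,0]}]'
python3 -m handwheel '[{"delta_pos":[0,0,-0.1],"dr":[0,0,0]},{"delta_pos":[0,0,-0.1],"dr":[0,0,0]},{"delta_pos":[0,0,-0.1],"dr":[0,0,0]},{"delta_pos":[0,0,0],"dr":[0,0,0]},{"delta_pos":[0,0,0],"dr":[0,0,0]}]'
```

```text
t: 23.75
eef_pos: [0.6798, -0.0724, 0.0656]
ee_rot: [-3.141, -0.0, -1.675]
force: [0.1, 0.6, -3.5]
width: 0.0096
gripper_force: 60.0
t: 24.25
eef_pos: [0.6799, -0.0724, 0.0571]
ee_rot: [-3.141, -0.0, -1.675]
force: [-2.0, 1.0, 2.5]
width: 0.0098
gripper_force: 60.0
```

```bash
python3 -m handwheel '[{"delta_pos":[0,0,0],"dr":[0,0,0]},{"delta_pos":[0,0,0],"dr":[0,0,0]},{"delta_pos":[0,0,0],"dr":[0,0,0]},{"delta_pos":[0,0,0],"dr":[0,0,0]}]' 0.4
python3 -m handwheel '[{"delta_pos":[0,0,0.5],"dr":[0,0,0]},{"delta_pos":[0,0,1],"dr":[0,0,0]},{"delta_pos":[0,0,1],"dr":[0,0,0]},{"delta_pos":[0,0,1],"dr":[0,0,0]},{"delta_pos":[0,0,1],"dr":[0,0,0]},{"delta_pos":[0,0,1],"dr":[0,0,0]},{"delta_pos":[0,0,0],"dr":[0,0,0]},{"delta_pos":[0,0,0],"dr":[0,0,0]}]'
python3 - <<'E'
from h import *
snap('wrist','w7.png'); s=get_state();print(s['eef_pos'],s['ee_rot'],s['width'],s['q'][[0,5]])
for cam in ('wrist','top'):
    if cam=='top': snap('top','t7.png')
    for k,z in dict(bracket1_tab=.052,pin1_hole=.039,clip1_grip=.016,clip1_hug=.003).items():
        for r in mark_of(cam,k):
            if r['conf']>.25: print(cam,k,np.round(r['location'],1),round(r['conf'],2),np.round(atz(cam,r['location'],z),4))
E
```

```text
t: 24.65
eef_pos: [0.6797, -0.0724, 0.0565]
ee_rot: [-3.142, -0.0, -1.676]
force: [-0.3, 0.1, 0.1]
width: 0.0256
gripper_force: 0.0
t: 25.45
eef_pos: [0.68, -0.0723, 0.2237]
ee_rot: [-3.139, 0.001, -1.676]
force: [0.5, -0.9, -0.2]
width: 0.0258
gripper_force: 0.0
[ 0.67943208 -0.0723251   0.22228016] [-3.14089236e+00  4.92137729e-04 -1.67565819e+00] 0.026451072138822328 [ 0.1783308  -0.28307992]
wrist bracket1_tab [279.  197.3] 0.58 [ 0.6828 -0.0704]
top bracket1_tab [316.7 144.5] 0.64 [ 0.683  -0.0738]
top pin1_hole [267.7 162. ] 0.88 [0.6365 0.0583]
top clip1_grip [453.4 161.1] 0.53 [ 0.6483 -0.4576]
top clip1_hug [397.3 157.4] 0.45 [ 0.6602 -0.3056]
top clip1_hug [266.1 163.3] 0.33 [0.64   0.0638]
top clip1_hug [137.1 152.2] 0.29 [0.6684 0.4279]
```

```bash
python3 -m handwheel '[{"delta_pos":[-0.8,0.9,0.2],"dr":[0,0,8.4]},{"delta_pos":[-0.8,0.9,0.2],"dr":[0,0,8.4]},{"delta_pos":[-0.8,0.9,0.2],"dr":[0,0,8.4]},{"delta_pos":[-0.8,0.9,0.2],"dr":[0,0,8.4]},{"delta_pos":[-0.8,0.9,0.2],"dr":[0,0,8.4]},{"delta_pos":[-0.8,0.9,0.2],"dr":[0,0,8.4]},{"delta_pos":[-0.8,0.9,0.2],"dr":[0,0,8.4]},{"delta_pos":[-0.8,0.9,0.2],"dr":[0,0,8.4]},{"delta_pos":[-0.8,0.9,0.2],"dr":[0,0,8.4]},{"delta_pos":[-0.8,0.9,0.2],"dr":[0,0,8.4]}]' -0.3 >/dev/null
python3 -m handwheel '[{"delta_pos":[-0.6,0.9,0],"dr":[0,0,8.4]},{"delta_pos":[-0.6,0.9,0],"dr":[0,0,0]},{"delta_pos":[0,0.5,0],"dr":[0,0,0]},{"delta_pos":[0,0,0],"dr":[0,0,0]},{"delta_pos":[0,0,0],"dr":[0,0,0]}]'
python3 - <<'E'
from h import *
im=snap('wrist','w8.png'); s=get_state();print(s['eef_pos'],s['ee_rot'],s['width'])
for k,z in dict(clip1_grip=.016,clip1_hug=.003).items():
        for r in mark_of('wrist',k)+find_in('wrist',k):
            if r['conf']>.25: print(k,np.round(r['location'],1),round(r['conf'],2),np.round(atz('wrist',r['location'],z),4))
E
```

```text
t: 27.45
eef_pos: [0.4038, 0.2666, 0.2814]
ee_rot: [3.141, 0.0, -0.062]
force: [1.0, -0.5, 0.9]
width: 0.0571
gripper_force: 0.0
[0.4038762  0.26616978 0.28135664] [ 3.14099838e+00  2.53335778e-04 -6.31775726e-02] 0.05705907686968906
clip1_grip [278.4 196.5] 0.96 [0.3772 0.2719]
clip1_grip [276.6 185.2] 0.63 [0.3922 0.2732]
clip1_hug [277.  144.3] 0.72 [0.4432 0.2695]
clip1_hug [350.2  31.8] 0.67 [0.5873 0.1662]
clip1_hug [277.2 181.4] 0.82 [0.3944 0.2726]
```

View pics/w8.png

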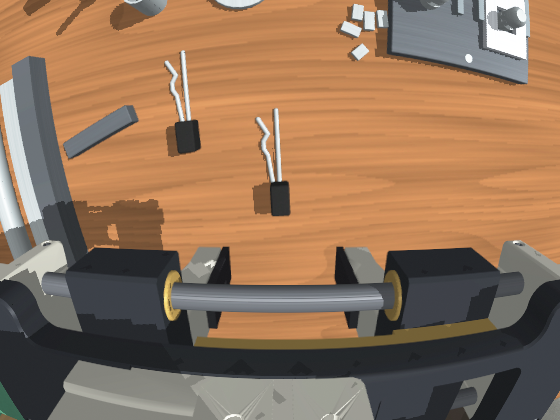

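The wrist picture shows clip A's grip at (280,198) with its straight leg tip at (276,109) and the bent leg on its left (+y) side. Clip B is at (187,136). The bracket sits over the pin at upper right, with the chips beside the bed.

```bash
python3 - <<'E'
from h import *
im=cv2.imread('pics/w8.png'); c=calibration('wrist'); g=cv2.cvtColor(im,cv2.COLOR_BGR2GRAY)
P=lambda a,z:np.array(atz('wrist',a,z,c))
t,b=P((276.5,109.5),.005),P((277.8,179),.005); d=t-b; y=np.arctan2(d[1],d[0]); print('tip',t,'yaw',y,'grip from tip',t-.115*d/np.linalg.norm(d))
# dark grip blob
m=(im.max(2)<60).astype(np.uint8); m[225:]=0; n,l,st,ce=cv2.connectedComponentsWithStats(m)
for i in range(1,n):
    if 150<st[i][4]<2000 and st[i][1]>100:
        r=cv2.minAreaRect(np.argwhere(l==i)[:,::-1].astype(np.float32)); print(st[i],ce[i],r,P(ce[i],.025))
# leg centres per row
for r in range(112,180,12):
    row=g[r,250:310].astype(int); print(r,[250+k for k in range(60) if row[k]>165])
E
```

```text
tip [0.48797788 0.26714733] yaw -0.048682301556239524 grip from tip [0.37311413 0.27274358]
[175 120  25  33 690] [187.20434783 135.96521739] ((187.4000244140625, 136.20001220703125), (30.7606143951416, 22.822389602661133), 82.87498474121094) [0.46526155 0.37995177]
[270 181  19  35 594] [279.22558923 198.18855219] ((279.24139404296875, 198.10345458984375), (33.58899688720703, 17.96893882751465), 86.633544921875) [0.37729313 0.27086036]
[ 57 201  22  24 361] [ 67.24099723 213.09141274] ((67.18868255615234, 213.16038513183594), (26.785306930541992, 15.384381294250488), 74.05460357666016) [0.37726363 0.59131177]
112 [275, 276, 277, 278]
124 [260, 261, 262, 263, 264, 275, 276, 277, 278]
136 [264, 265, 266, 267, 268, 269, 276, 277, 278, 279]
148 [262, 263, 264, 265, 277, 278, 279]
160 [268, 269, 270, 277, 278, 279, 280]
172 [270, 271, 272, 273, 278, 279, 280, 281]
```

```bash
python3 - <<'E'
from h import *
c=calibration('wrist');P=lambda a,z:np.array(atz('wrist',a,z,c))
t,b=P((276.5,112),.005),P((279.5,172),.005); d=t-b; y=np.arctan2(d[1],d[0]);e=d/np.linalg.norm(d); T=P((276.4,109.5),.005); print(y,T,T-.115*e)
for _ in range(1): print(get_state()['eef_pos'],get_state()['ee_rot'][2])
E
```

```text
-0.01727612988641503 [0.48798649 0.26727308] [0.37300365 0.26925974]
[0.40397079 0.26591073 0.28148695] -0.0641234477113879
```

```bash
python3 -m handwheel '[{"delta_pos":[-0.5,0.06,-0.7],"dr":[0,0,1.4]},{"delta_pos":[-0.5,0.06,-0.9],"dr":[0,0,1.4]},{"delta_pos":[0,0,-1],"dr":[0,0,0]},{"delta_pos":[0,0,-1],"dr":[0,0,0]},{"delta_pos":[0,0,-1],"dr":[0,0,0]},{"delta_pos":[0,0,-1],"dr":[0,0,0]},{"delta_pos":[0,0,-1],"dr":[0,0,0]},{"delta_pos":[0,0,-0.9],"dr":[0,0,0]},{"delta_pos":[0,0,0],"dr":[0,0,0]},{"delta_pos":[0,0,0],"dr":[0,0,0]}]'
```

```text
t: 28.7
eef_pos: [0.374, 0.2699, 0.0569]
ee_rot: [3.14, 0.0, -0.014]
force: [0.1, -0.0, 0.9]
width: 0.0569
gripper_force: 0.0
```

```bash
python3 -m handwheel '[{"delta_pos":[0,0,-0.6],"dr":[0,0,0]},{"delta_pos":[0,0,-0.43],"dr":[0,0,0]},{"delta_pos":[0,0,0],"dr":[0,0,0]},{"delta_pos":[0,0,0],"dr":[0,0,0]}]'
python3 -m handwheel '[{"delta_pos":[0,0,0],"dr":[0,0,0]},{"delta_pos":[0,0,0],"dr":[0,0,0]},{"delta_pos":[0,0,0],"dr":[0,0,0]},{"delta_pos":[0,0,0],"dr":[0,0,0]},{"delta_pos":[0,0,0],"dr":[0,0,0]},{"delta_pos":[0,0,0],"dr":[0,0,0]},{"delta_pos":[0,0,0],"dr":[0,0,0]}]' 1 50
python3 -m handwheel '[{"delta_pos":[0,0,0.5],"dr":[0,0,0]},{"delta_pos":[0,0,1],"dr":[0,0,0]},{"delta_pos":[0,0,1],"dr":[0,0,0]},{"delta_pos":[0,0,1],"dr":[0,0,0]},{"delta_pos":[0,0,1],"dr":[0,0,0]},{"delta_pos":[0,0,0],"dr":[0,0,0]},{"delta_pos":[0,0,0],"dr":[0,0,0]}]'
```

```text
t: 29.1
eef_pos: [0.3743, 0.2709, 0.027]
ee_rot: [-3.14, -0.001, -0.014]
force: [-1.3, -0.2, 0.5]
width: 0.0569
gripper_force: 0.0
t: 29.8
eef_pos: [0.3737, 0.2703, 0.0258]
ee_rot: [-3.141, -0.0, -0.014]
force: [-1.6, -0.1, 4.7]
width: 0.0235
gripper_force: 49.9
t: 30.5
eef_pos: [0.3735, 0.2703, 0.1609]
ee_rot: [-3.14, -0.0, -0.014]
force: [-0.5, -0.8, 0.4]
width: 0.0235
gripper_force: 49.9
```

```bash
cat > leg.py <<'E'
from h import *
import sys
im=snap('wrist',sys.argv[1]).astype(int); s=get_state(); c=calibration('wrist'); p=np.array(s['eef_pos']);y=s['ee_rot'][2];ex=np.array([np.cos(y),np.sin(y)]);ey=np.array([-ex[1],ex[0]])
z=p[2]-.0235
for d in (.05,.07,.09,.11,.115,.12): print(d,np.round(proj('wrist',[*(p[:2]+d*ex),z+.003],c),1))
w=(im.min(2)>140)&(im.max(2)-im.min(2)<45)
for r in range(40,235,8):
    k=[i for i in range(230,330) if w[r,i]]
    if k: print(r,k[0],k[-1],len(k),end=' | ')
# segments of the straight leg
pts=[]
for r in range(40,235):
    k=[i for i in range(268,300) if w[r,i]]
    if 2<=len(k)<=9: pts.append((np.mean(k),r))
q=np.array([atz('wrist',a,z+.003,c) for a in pts])-p[:2]; q=np.c_[q@ex,q@ey]
print('\nmax fwd',q[:,0].max(),'min',q[:,0].min()); print(np.polyfit(q[:,0],q[:,1],1)); print(np.round(q[::8],4).tolist())
E
python3 leg.py w9.png
```

```text
0.05 [280.6 170.4]
0.07 [280.6 130.3]
0.09 [280.5  89.8]
0.11 [280.5  49.9]
0.115 [280.5  40.2]
0.12 [280.5  30.6]
40 277 285 9 | 48 277 287 11 | 56 277 287 11 | 64 230 287 22 | 72 233 287 24 | 80 238 287 24 | 88 243 287 23 | 96 248 287 24 | 104 250 287 24 | 112 245 287 24 | 120 240 287 24 | 128 240 287 22 | 136 241 287 22 | 144 242 287 22 | 152 247 287 22 | 160 251 287 21 | 168 252 287 21 | 176 254 287 20 | 184 255 287 20 | 192 256 287 21 | 200 257 287 21 | 208 259 287 20 | 216 260 287 20 | 224 261 285 15 | 
max fwd 0.11510431016672429 min 0.021691861889266317
[-0.01218943  0.00116506]
[[0.1151, -0.0002]]
```

```bash
python3 -m handwheel '[{"delta_pos":[0.33,-1,0],"dr":[0,0,-0.54]},{"delta_pos":[0.33,-1,0],"dr":[0,0,-0.54]},{"delta_pos":[0.33,-1,0],"dr":[0,0,-0.54]},{"delta_pos":[0.33,-1,0],"dr":[0,0,-0.54]},{"delta_pos":[0.33,-1,0],"dr":[0,0,-0.54]},{"delta_pos":[0.33,-1,0],"dr":[0,0,-0.54]},{"delta_pos":[0.33,-1,0],"dr":[0,0,-0.54]},{"delta_pos":[0.33,-1,0],"dr":[0,0,-0.54]},{"delta_pos":[0.33,-1,0],"dr":[0,0,-0.54]},{"delta_pos":[0.33,-1,0],"dr":[0,0,-0.54]}]' >/dev/null
python3 -m handwheel '[{"delta_pos":[0.04,-0.63,0],"dr":[0,0,0]},{"delta_pos":[0,0,-1],"dr":[0,0,0]},{"delta_pos":[0,0,-1],"dr":[0,0,0]},{"delta_pos":[0,0,-0.9],"dr":[0,0,0]},{"delta_pos":[0,0,-0.38],"dr":[0,0,0]},{"delta_pos":[0,0,0],"dr":[0,0,0]},{"delta_pos":[0,0,0],"dr":[0,0,0]}]'
python3 - <<'E'
from h import *
snap('wrist','w10.png'); s=get_state();print(s['eef_pos'],s['ee_rot'],s['width']); c=calibration('wrist')
for k in ('pin2_hole','clip1_hug','bracket1_tab'):
    for r in mark_of('wrist',k):
        if r['conf']>.25: print(k,np.round(r['location'],1),round(r['conf'],2))
print(proj('wrist',[.6229,-.0653,.065],c),proj('wrist',[.6229,-.0653,.039],c))
im=cv2.imread('pics/w10.png')[:225,180:480]; cv2.imwrite('pics/c10.png',cv2.resize(im,(800,600),interpolation=cv2.INTER_CUBIC))
E
```

```text
t: 32.25
eef_pos: [0.4741, -0.0486, 0.0624]
ee_rot: [3.141, 0.0, -0.108]
force: [-0.4, 0.4, 0.4]
width: 0.024
gripper_force: 49.9
[ 0.4745192  -0.04849038  0.06298514] [-3.14150257e+00 -8.68074245e-04 -1.07773786e-01] 0.023628928020151773
clip1_hug [281.8 131.6] 0.62
clip1_hug [280.8 266.2] 0.37
(np.float64(281.9965233221163), np.float64(-41.057975539957454)) (np.float64(282.0905969289027), np.float64(-19.292652220844303))
```

View pics/c10.png

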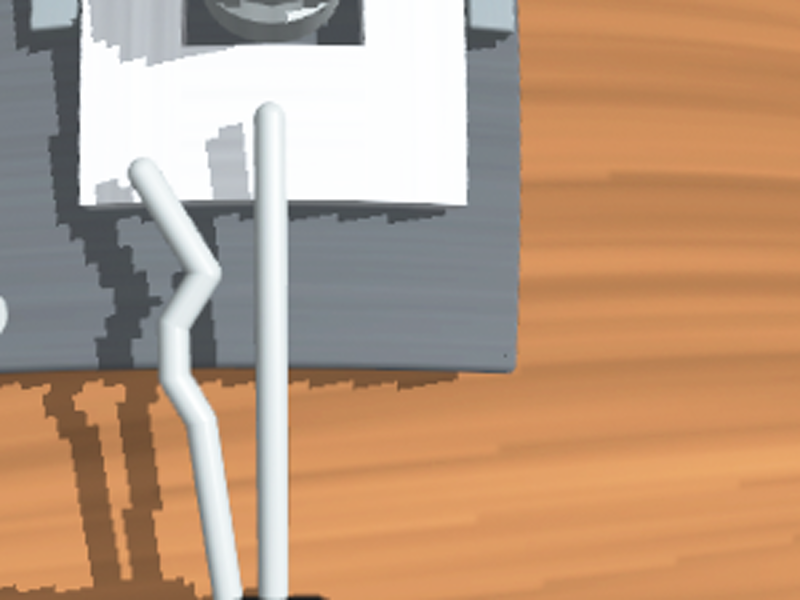

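The picture shows the straight leg at crop column 270, in line with the pin (about column 270), above the seated bracket. The bent leg is on the +y side. Pushing in.

```bash
python3 -m handwheel '[{"delta_pos":[0.331,-0.036,0],"dr":[0,0,0]},{"delta_pos":[0.331,-0.036,0],"dr":[0,0,0]},{"delta_pos":[0.166,-0.018,0],"dr":[0,0,0]},{"delta_pos":[0.166,-0.018,0],"dr":[0,0,0]},{"delta_pos":[0.166,-0.018,0],"dr":[0,0,0]},{"delta_pos":[0,0,0],"dr":[0,0,0]},{"delta_pos":[0,0,0],"dr":[0,0,0]}]'
```

```text
t: 33.15
eef_pos: [0.5085, -0.0526, 0.0621]
ee_rot: [3.141, 0.0, -0.108]
force: [0.5, 0.2, -0.6]
width: 0.0241
gripper_force: 49.9
```

```bash
python3 -m handwheel '[{"delta_pos":[0.166,-0.018,0],"dr":[0,0,0]},{"delta_pos":[0.166,-0.018,0],"dr":[0,0,0]},{"delta_pos":[0.166,-0.018,0],"dr":[0,0,0]},{"delta_pos":[0.166,-0.018,0],"dr":[0,0,0]},{"delta_pos":[0.166,-0.018,0],"dr":[0,0,0]},{"delta_pos":[0,0,0],"dr":[0,0,0]}]'
python3 -m handwheel '[{"delta_pos":[0.166,-0.018,0],"dr":[0,0,0]},{"delta_pos":[0.166,-0.018,0],"dr":[0,0,0]},{"delta_pos":[0.166,-0.018,0],"dr":[0,0,0]},{"delta_pos":[0.1,-0.011,0],"dr":[0,0,0]},{"delta_pos":[0.1,-0.011,0],"dr":[0,0,0]},{"delta_pos":[0,0,0],"dr":[0,0,0]},{"delta_pos":[0,0,0],"dr":[0,0,0]}]'
python3 leg.py w11.png | tail -4
```

```text
t: 33.75
eef_pos: [0.5346, -0.0549, 0.0622]
ee_rot: [-3.141, -0.001, -0.108]
force: [0.5, 3.3, -1.7]
width: 0.0241
gripper_force: 50.0
t: 34.45
eef_pos: [0.5543, -0.0575, 0.0621]
ee_rot: [3.142, 0.0, -0.109]
force: [-0.6, 1.8, -1.4]
width: 0.0236
gripper_force: 49.9
40 230 329 90 | 48 230 329 97 | 56 230 329 97 | 64 230 329 97 | 72 234 329 92 | 80 230 329 94 | 88 230 329 94 | 96 230 329 94 | 104 230 329 57 | 112 230 329 65 | 120 230 329 67 | 128 230 329 76 | 136 230 329 76 | 144 230 329 74 | 152 230 329 67 | 160 230 329 33 | 168 230 329 80 | 176 230 329 95 | 184 230 329 81 | 192 230 329 94 | 200 230 329 94 | 208 230 329 95 | 216 230 329 95 | 224 262 285 14 | 
max fwd 0.0855381608436589 min 0.021797757401212207
[ 0.00393629 -0.00169965]
[[0.0855, -0.0007]]
```

```bash
python3 -m handwheel '[{"delta_pos":[0.04,-0.004,0],"dr":[0,0,0]},{"delta_pos":[0,0,0],"dr":[0,0,0]},{"delta_pos":[0,0,0],"dr":[0,0,0]}]'
python3 -m handwheel '[{"delta_pos":[0,0,0],"dr":[0,0,0]},{"delta_pos":[0,0,0],"dr":[0,0,0]},{"delta_pos":[0,0,0],"dr":[0,0,0]},{"delta_pos":[0,0,0],"dr":[0,0,0]},{"delta_pos":[0,0,0.5],"dr":[0,0,0]},{"delta_pos":[0,0,1],"dr":[0,0,0]},{"delta_pos":[0,0,1],"dr":[0,0,0]},{"delta_pos":[0,0,1],"dr":[0,0,0]},{"delta_pos":[0,0,1],"dr":[0,0,0]}]' -0.3
python3 -m handwheel '[{"delta_pos":[0,0.3,1],"dr":[0,0,0]},{"delta_pos":[0,0.3,0.8],"dr":[0,0,0]},{"delta_pos":[0,0.3,0.5],"dr":[0,0,0]},{"delta_pos":[0,0,0],"dr":[0,0,0]},{"delta_pos":[0,0,0],"dr":[0,0,0]}]'
python3 - <<'E'
from h import *
snap('wrist','w12.png'); s=get_state();print(s['eef_pos']); c=calibration('wrist')
print('expect tab',proj('wrist',[.6803,-.0722,.052],c),'grip',proj('wrist',[.5553,-.0579,.052],c),'hug',proj('wrist',[.6229,-.0653,.039],c))
for k,z in (('clip1_grip',.052),('clip1_hug',.039),('bracket1_tab',.052),('scraper_handle',.056),('pin1_hole',.039)):
    for r in mark_of('wrist',k):
        if r['conf']>.25: print(k,np.round(r['location'],1),round(r['conf'],2),np.round(atz('wrist',r['location'],z,c),4))
im=cv2.imread('pics/w12.png');g=cv2.cvtColor(im,cv2.COLOR_BGR2GRAY)
m=(im.max(2)<50).astype(np.uint8);m[235:]=0;n,l,st,ce=cv2.connectedComponentsWithStats(m)
for i in range(1,n):
    if st[i][4]>200: print(st[i],ce[i],atz('wrist',ce[i],.06,c))
E
```

```text
t: 34.8
eef_pos: [0.555, -0.0576, 0.062]
ee_rot: [3.141, 0.001, -0.108]
force: [-2.5, 3.4, -0.4]
width: 0.0234
gripper_force: 49.9
t: 35.7
eef_pos: [0.5557, -0.0577, 0.1987]
ee_rot: [-3.142, -0.0, -0.108]
force: [0.3, 0.8, -1.0]
width: 0.057
gripper_force: 0.0
t: 36.2
eef_pos: [0.5555, -0.0305, 0.266]
ee_rot: [-3.141, -0.0, -0.108]
force: [0.3, 0.1, -1.1]
width: 0.0569
gripper_force: 0.0
[ 0.55522537 -0.03070796  0.26539325]
expect tab (np.float64(307.6539254111943), np.float64(67.56449677624394)) grip (np.float64(306.01774648379194), np.float64(181.9168430438985)) hug (np.float64(305.9751843585918), np.float64(120.152718486534))
clip1_grip [307.9 179. ] 0.9 [ 0.5584 -0.0603]
clip1_hug [308.2 120.6] 0.67 [ 0.6222 -0.0677]
clip1_hug [159.2 150. ] 0.61 [0.6112 0.1088]
clip1_hug [143.1 189. ] 0.54 [0.5671 0.1397]
clip1_hug [551.3 101.1] 0.45 [ 0.6417 -0.4283]
bracket1_tab [304.2  67. ] 0.62 [ 0.6812 -0.0686]
scraper_handle [491.   92.4] 0.77 [ 0.6479 -0.2968]
pin1_hole [134.7 150.3] 0.64 [0.616  0.1413]
[296 162  22  39 459] [304.35947712 178.82135076] [ 0.560668   -0.05602142]
```

```bash
python3 -c "from station import *; print(job_done())"
```

```text
the job is handed in; nothing more can be done
None
```

I handed the job in: all five chips are wiped off the bed, the scraper is upright in its tray, and the only bracket I found is seated in the y = −62 mm pocket and clipped, with the second clip unused. The call returned no verdict; my last camera check put bracket, clip and scraper within a few millimetres of target.

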